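# Lock the reservation plate under the wide-headed stud

### The arm

A 6-joint arm with a two-finger parallel gripper is mounted at the origin on a cart in front of the work surface, level with it; the furniture and walls round the work are solid. World frame = base frame: x ahead of the robot, y to its left, z up, the work surface at z = 0. Lengths are in m, angles in rad, forces in N, time in s.
With the tool pointing down it reaches from about 0.25 to 0.8 m from the base axis. Payload 3.9 kg.
Tool frame: the origin (TCP) lies midway between the tips of the shut fingers; the grasp point (between the pads) lies 19 mm behind it; z points along the fingers, y is the line along which they close (so a half turn about z gives the same grasp; the last joint's range is limited). The gripper opens to 85 mm and grips with 20 to 120 N. Pads are 22 mm wide; open, the fingers measure 114 mm over their backs; the gripper's body (76 mm by 85 mm) begins 54 mm behind the grasp point. The pads swing forward as they close: fully open they stand 13 mm farther back than shut.
Start: joints at [-1.169, 0.26, -0.138, 1.173, 0, 1.571], TCP at [0.205, -0.483, 0.231] pointing down, gripper open.
Joint ranges: [-2.78, 2.78], [-0.83, 1.72], [-1.28, 1.37], [-1.9, 2.12], [-1.57, 1.48], [-3.14, 3.14]. Speed limits (rad/s): [2.57, 2.57, 3.14, 3.14, 3.14, 3.14].

### API

Orientations are given as a rotation vector (axis times angle).
In Python, from rig import arm gives the robot as it stands. Calls block until the motion is done:
- arm.move_ptp(position, orientation): joint-space move of the TCP to a pose.
- arm.servo_line(position, rotation=None, feed=0.15): straight line of the TCP; rotation=None keeps the orientation; feed is the mean speed in m/s.
- arm.movej(angles): joint-space move.
- arm.move_gripper(opening, newtons=None): opening from 0.0 (shut) to 1.0 (fully open); newtons is the grip in N (None keeps the last); returns when the fingers have stopped.
- arm.sleep(seconds).
- arm.inverse_kinematics(position, orientation): joint angles nearest the present ones, or None.
- arm.observe(): the state.
- arm.snapshot(name): name is "scene" or "side" or "wrist"; returns the picture (480x640x3 uint8, red, green, blue); there is no depth.
- arm.camera_info(name): a dict with "fx", "fy", "cx", "cy" (pixels), "rvec" (rotation vector, rad) and "tvec" (3), from world to camera coordinates, as OpenCV has them. Camera axes: x right, y down, z forward; pixel columns grow to the right and rows downward; lengths in m; the calibration is good to about 2 mm. A picture is of the moment at which its call begins: read the wrist's pose just before it. camera_info takes no time and is no camera call; for the wrist camera it gives the pose at the moment of the call.
A pose or a line that the arm cannot do raises arm.Unreachable and nothing moves.
- arm.close_job(): hands the job in; it is judged then, once.
Trained networks look in the newest picture that a camera, given by its name, has taken for a name from the list of things; names that differ only in an ending like _2 or _b are one class to them, and where a whole thing is asked for, a point or a joint stands for the part that bears it (a point fixed in the world has none). Each returns a list of dicts, best first, with "p" (0 to 1); they miss things now and then, are a little off and sometimes report something else, mostly with a low value. They report only what shows in the picture. A call takes as long as a camera call. They do not tell look-alikes from the thing itself.
- arm.boxes_of(camera, query): "xyz" ([x, y, z] in m, in the coordinates of the camera as it stood for that picture, good to about 4 mm: the middle of the surface that is visible of it).
The state is a dict: "clock": time; "joint_pos": joint angles; "qd": joint speeds; "effort": joint torques, N m; "position": TCP position; "tool_rot": TCP orientation; "force": force on the tool from outside, world axes, zero at the start; "ft_torque": the same for the moment, N m; "width": opening from 0.0 (shut) to 1.0 (fully open); "grasp_force": force on a finger pad.
Only numpy, scipy, OpenCV 4.12 (cv2) and the standard library are available. Lean on these libraries where they do the work, as an engineer would, in place of code of your own. Each camera call takes 0.05 s, during which the arm holds its last target. There are 200 camera calls.

### The job

The microscope is to be marked as reserved: take the badge plate with the large oblong eye by its grip and put it on the stand whose stud has the wide flat head, tilting the eye past the head and then levelling the plate. Leave it released and lying flat on the stand's base with the stud through the eye, so that it cannot be lifted straight off. Leave the plate with the small round hole where it lies.

Things in the scene. Friction and masses are not known exactly. Their poses are not given: they have to be found in the camera images.
- badge_plate: Loose dark steel plate, 5 mm thick, 0.12 kg, with a large oblong eye and an upright white grip; lies flat, grip away from the robot. Origin: eye centre on the underside; z up, x from eye to grip. Eye 52 mm along x by 76 mm along y, corners cut by 10 mm; rim round it 14 mm wide; tongue 50 mm wide runs on to x = +86 mm.
- badge_grip (a point): Centre of the badge plate's grip, 30 mm above the plate's underside and 66 mm from the eye centre along the plate's x; axes as the plate's. The grip is an upright block, 26 mm along x, 16 mm along y, its top 48 mm above the underside.
- stud_stand: Fixed stand: round grey base 120 mm across, 12 mm thick; upright neck 12 mm thick with a wide round head 58 mm across, head underside 48 mm and top 56 mm above the worktop. Origin: on the stud's axis at the worktop, z up. With the plate tilted about 40 degrees about its y axis, the eye's low edge goes sideways under the head, its high edge over it; then level it.
- round_hole_plate: Bystander: second loose plate of the same outline and grip (same frame), but with only a round hole 26 mm across at its origin. The two plates may have changed places; so may the wide-headed stand and another fixed stand that has the same base but only a plain headless pin, 56 mm high.
There are look-alikes about, which are no part of the job. Leave any blue look-alike of the stud_stand alone. Leave any green look-alike of the badge_plate alone.

How it is judged:
By the outcome, as a careful person would: the job done as asked, in the order asked, and still so for the second after the job is handed in, with the robot touching nothing.
It also fails if it takes over 42 s, if anything falls off the work surface, if the arm or the gripper's body presses on something with over 40 N, if the wrist force passes 120 N, or if a joint passes its speed limit or range.

## Working session

There is one attempt and no reset: what is moved stays moved. The work goes in short steps, each a Python script; the robot and the scene stay as the last script left them, time stands still between calls to the robot, and variables do not carry over. Pictures are saved under pics/ and viewed, at most 10 in all, crops included, and the job is handed in when it is done.

```bash
mkdir -p pics; ls
cat > h.py <<'E'
import numpy as np, cv2
from rig import arm
from scipy.spatial.transform import Rotation as R
np.set_printoptions(precision=4,suppress=True)
def save(cam,name,crop=None,s=1):
    im=arm.snapshot(cam)[:,:,::-1]
    if crop: im=im[crop[1]:crop[3],crop[0]:crop[2]]
    if s!=1: im=cv2.resize(im,None,fx=s,fy=s,interpolation=cv2.INTER_CUBIC)
    cv2.imwrite(f'pics/{name}.png',im)
def c2w(ci,p):
    Rm=cv2.Rodrigues(np.array(ci['rvec'],float))[0]; return Rm.T@(np.array(p)-np.array(ci['tvec']).ravel())
def proj(ci,P):
    K=np.array([[ci['fx'],0,ci['cx']],[0,ci['fy'],ci['cy']],[0,0,1.]])
    return cv2.projectPoints(np.atleast_2d(P).astype(float),np.array(ci['rvec'],float),np.array(ci['tvec'],float),K,None)[0][:,0]
def ray(ci,uv,z):
    d=np.array([(uv[0]-ci['cx'])/ci['fx'],(uv[1]-ci['cy'])/ci['fy'],1])
    Rm=cv2.Rodrigues(np.array(ci['rvec'],float))[0]; o=-Rm.T@np.array(ci['tvec']).ravel(); v=Rm.T@d
    return o+v*(z-o[2])/v[2]
E
python3 - <<'E'
from h import *
for c in ['scene','side']:
    save(c,c+'1'); ci=arm.camera_info(c)
    print(c,c2w(ci,[0,0,0]),ci['fx'])
    for q in ['badge_plate','badge_grip','stud_stand','round_hole_plate']:
        for d in arm.boxes_of(c,q): 
            w=c2w(ci,d['xyz']); print(q,round(d['p'],2),w,proj(ci,w)[0])
print(arm.observe())
E
```

```text
pics
scene [-0.3618  0.5921  1.2303] 479.04981446481395
badge_plate 0.93 [0.4766 0.6936 0.0086] [163.944  306.6594]
badge_plate 0.88 [0.4308 0.3428 0.0056] [280.776 275.043]
badge_grip 0.96 [0.4755 0.6907 0.008 ] [165.0718 306.6984]
badge_grip 0.77 [0.4299 0.3469 0.008 ] [279.6077 275.2925]
badge_grip 0.64 [0.4434 0.1353 0.0087] [338.9544 247.7912]
stud_stand 0.79 [0.4449 0.1369 0.01  ] [338.3046 247.3882]
stud_stand 0.77 [0.5115 0.4996 0.0132] [223.1353 272.6757]
round_hole_plate 0.76 [ 0.4623 -0.2431  0.005 ] [434.1771 205.8998]
round_hole_plate 0.34 [0.4446 0.1371 0.0082] [338.2902 247.8185]
side [0.4811 1.2331 0.981 ] 572.2010852493844
badge_plate 0.86 [0.4819 0.6901 0.0064] [311.5532 431.6777]
badge_plate 0.6 [0.4347 0.3439 0.0058] [334.8504 292.9806]
badge_grip 0.97 [0.4364 0.3428 0.0051] [334.0941 292.7938]
badge_grip 0.96 [0.478  0.6925 0.0076] [313.656 432.595]
stud_stand 0.73 [0.4567 0.1382 0.0113] [325.3643 231.5579]
stud_stand 0.6 [0.522  0.5021 0.0164] [293.9489 345.3186]
round_hole_plate 0.9 [ 0.4667 -0.2502  0.0074] [322.1136 148.4094]
{'clock': 0.5, 'joint_pos': array([-1.169 ,  0.2601, -0.1382,  1.1727, -0.    ,  1.5708]), 'qd': array([-0.0014, -0.0001,  0.0004,  0.0007, -0.0017, -0.0005]), 'effort': array([ -0.0002, -40.5247,  25.4   ,   0.0032,  -0.0001,   0.    ]), 'position': array([ 0.2053, -0.4831,  0.2313]), 'tool_rot': array([-3.0783, -0.6269,  0.0001]), 'force': array([ 0.4012,  0.2754, -0.1944]), 'ft_torque': array([ 0.0112, -0.0812,  0.0385]), 'grasp_force': 0.0, 'width': 1.000503278196768}
```

View pics/scene1.png

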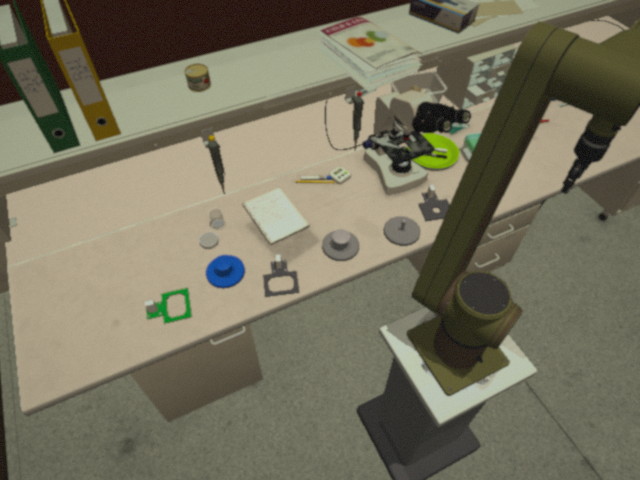

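View pics/side1.png

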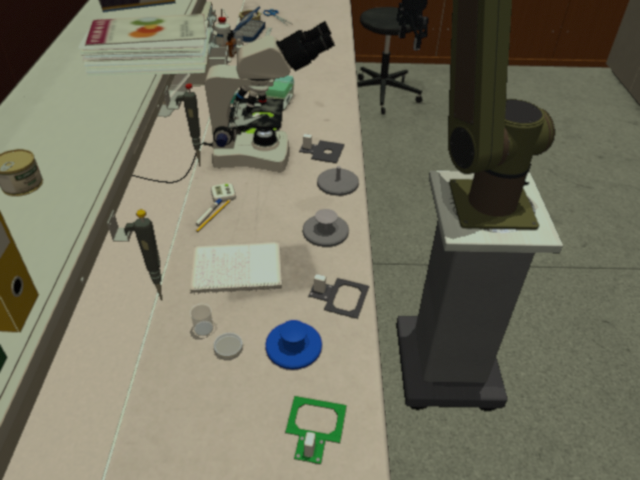

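The scene shows four plates and stands that could be meant.
- **Plates:** the dark steel plate with the large oblong eye is at scene (281,278) and side (345,297). The round-hole plate is at scene (435,207), and the green look-alike is at (175,305).
- **Stands:** the grey wide-headed stand is at scene (340,243). The headless pin is at (402,230), and the blue look-alike is at (225,270).

The plate at (281,278) and the stand at (340,243) fit the description. I'll confirm both with the wrist camera.

Run:
```python
from h import *
ci=arm.camera_info('scene')
for n,uv in dict(mic1=(375,160),mic2=(395,190),mic3=(425,180),stand=(340,243),pin=(402,230),note=(270,240)).items(): print(n,ray(ci,uv,0.0))
down=lambda a:(R.from_euler('z',a)*R.from_euler('x',np.pi)).as_rotvec()
for a in (0,np.pi,-np.pi): print(arm.inverse_kinematics([.40,.3,.35],down(a)))
arm.move_ptp([.30,-.25,.40],down(0)); arm.move_ptp([.36,.24,.42],down(0))
ci=arm.camera_info('wrist'); save('wrist','w1')
print(repr(ci),c2w(ci,[0,0,0]),arm.observe()['clock'],arm.observe()['joint_pos'])
for q in ['badge_plate','badge_grip','stud_stand','round_hole_plate']:
    for d in arm.boxes_of('wrist',q):
        w=c2w(ci,d['xyz']); print(q,round(d['p'],2),w,proj(ci,w)[0])
```

```text
mic1 [ 0.7565 -0.1794  0.    ]
mic2 [ 0.5901 -0.165   0.    ]
mic3 [ 0.5853 -0.2886  0.    ]
stand [0.4649 0.1201 0.    ]
pin [ 0.423  -0.0895  0.    ]
note [0.5762 0.3194 0.    ]
[ 0.6435  0.1947  0.0815  1.4576  0.     -2.4981]
[0.6435 0.1947 0.0815 1.4576 0.     0.6435]
[0.6435 0.1947 0.0815 1.4576 0.     0.6435]
{'fx': 419.49559400187803, 'fy': 419.49559400187803, 'cx': 326.26506176157085, 'cy': 233.25349957289745, 'rvec': array([-2.0521,  2.053 ,  0.3252]), 'tvec': array([0.2407, 0.2443, 0.67  ])} [0.4391 0.2401 0.5621] 5.8417 [ 0.5877  0.0881  0.1336  1.6163 -0.     -2.5535]
badge_plate 0.85 [0.437  0.3417 0.0013] [246.7164  99.0495]
badge_plate 0.7 [0.4665 0.6277 0.0049] [14.959  74.2647]
badge_grip 0.75 [0.4364 0.342  0.0007] [246.6001  99.5638]
badge_grip 0.59 [0.4699 0.6276 0.0037] [15.099  71.4021]
stud_stand 0.96 [0.4621 0.1273 0.0109] [417.9993  77.6054]
stud_stand 0.82 [0.5128 0.4771 0.0116] [128.1513  32.5451]
```

View pics/w1.png

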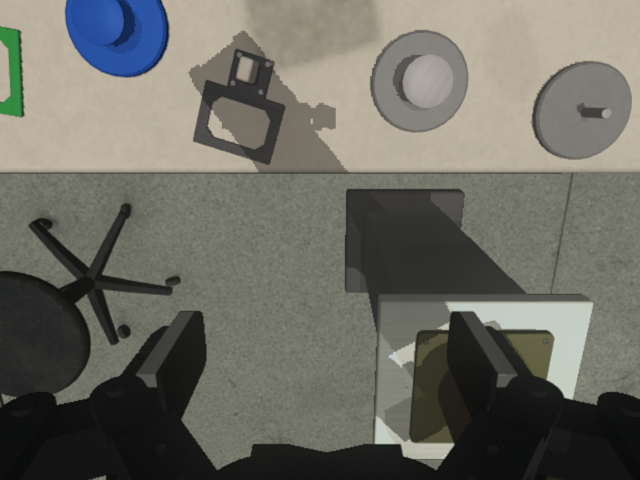

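The wrist picture confirms both. The steel plate with the oblong eye is at (240,122), with its grip at (247,68). The wide-headed grey stand is at (420,80), and the plain pin is at (582,110). Next I'll fit the poses.

```bash
cat > fit.py <<'E'
from h import *
from scipy.optimize import minimize
def rect(x0,x1,y0,y1): return np.array([[x0,y0],[x1,y0],[x1,y1],[x0,y1]],float)
EYE=np.array([[-26,-28],[-16,-38],[16,-38],[26,-28],[26,28],[16,38],[-16,38],[-26,28]],float)
def poly(ci,xy,z,p,img,v,S=4):
    a=p[2]; P=np.c_[xy/1000@np.array([[np.cos(a),np.sin(a)],[-np.sin(a),np.cos(a)]])+p[:2],np.full(len(xy),z)]
    u=proj(ci,P)*S; cv2.fillPoly(img,[np.round(cv2.convexHull(u.astype(np.float32))[:,0]*16).astype(np.int32)],v,cv2.LINE_AA,4)
def plate(ci,p,S=4):
    m=np.zeros((480*S,640*S),np.uint8); ig=m.copy()
    for z in (0,.005):
        poly(ci,rect(-40,40,-52,52),z,p,m,255,S); poly(ci,rect(38,86,-25,25),z,p,m,255,S)
    h=np.full_like(m,255)
    e=[]
    for z in (0,.005):
        t=np.zeros_like(m); poly(ci,EYE,z,p,t,255,S); e.append(t)
    m[np.minimum(*e)>127]=0
    a=p[2]; g=[]
    for z in (.005,.048):
        q=rect(53,79,-8,8)/1000@np.array([[np.cos(a),np.sin(a)],[-np.sin(a),np.cos(a)]])+p[:2]; g.append(np.c_[q,np.full(4,z)])
    cv2.fillConvexPoly(ig,np.round(cv2.convexHull((proj(ci,np.vstack(g))*S).astype(np.float32))[:,0]).astype(np.int32),255)
    return [cv2.resize(x,(640,480),interpolation=cv2.INTER_AREA).astype(float)/255 for x in (m,ig)]
def fitplate(im,ci,p0,lo=70):
    g=im.max(2).astype(float); k=np.clip((lo+25-g)/50,0,1)
    u=proj(ci,[p0[0],p0[1],0])[0]; d=np.linalg.norm(proj(ci,[p0[0]+.13,p0[1],0])[0]-u)
    w=np.zeros((480,640)); cv2.circle(w,tuple(int(v) for v in u),int(d),1,-1)
    def c(q):
        m,ig=plate(ci,[q[0],q[1],q[2]]); return (w*(1-(ig>0))*abs(cv2.GaussianBlur(m,(0,0),1.0)-cv2.GaussianBlur(k,(0,0),1.0))).sum()
    s=np.array(p0,float); 
    for sc in (1,.3): 
        r=minimize(c,s,method='Nelder-Mead',options=dict(initial_simplex=np.vstack([s]+[s+sc*np.array(v) for v in ([.012,0,0],[0,.012,0],[0,0,.15])]),xatol=1e-4,fatol=.05,maxiter=70)); s=r.x
    return s,r.fun
def fitstand(im,ci,p0):
    # head disc top/bottom + base edges: maximise gradient along projected base circle rim
    g=cv2.GaussianBlur(im.astype(np.float32).mean(2),(0,0),1.0); G=np.hypot(cv2.Sobel(g,-1,1,0),cv2.Sobel(g,-1,0,1))
    t=np.linspace(0,2*np.pi,200)
    def c(q):
        s=0
        for r,z,wt in ((.06,.012,1),(.029,.056,1)):
            u=proj(ci,np.c_[q[0]+r*np.cos(t),q[1]+r*np.sin(t),np.full(200,z)]).astype(np.float32)
            s-=wt*cv2.remap(G,u[:,:1],u[:,1:],cv2.INTER_LINEAR).clip(0,120).mean()
        return s
    best=min(((c([p0[0]+i*.001,p0[1]+j*.001]),p0[0]+i*.001,p0[1]+j*.001) for i in range(-15,16) for j in range(-15,16)))
    return best
def overlay(im,ci,p,st):
    o=im[:,:,::-1].copy(); m,_=plate(ci,p)
    cs,_=cv2.findContours((m>.5).astype(np.uint8),cv2.RETR_CCOMP,cv2.CHAIN_APPROX_NONE); cv2.drawContours(o,cs,-1,(0,0,255),1)
    t=np.linspace(0,2*np.pi,100)
    for r,z in ((.06,.012),(.029,.056)):
        cv2.polylines(o,[proj(ci,np.c_[st[0]+r*np.cos(t),st[1]+r*np.sin(t),np.full(100,z)]).astype(np.int32)],True,(255,0,255),1)
    return o
E
python3 - <<'E'
from fit import *
cv2.setNumThreads(4)
for cam in ('wrist','scene','side'):
    ci=arm.camera_info(cam); im=arm.snapshot(cam)
    pl,f=fitplate(im,ci,[.42,.343,-.15] if cam=='wrist' else last,70); last=pl
    st=fitstand(im,ci,[.462,.127]); print(cam,pl,f,st)
    if cam=='wrist': o=overlay(im,ci,pl,st[1:]); cv2.imwrite('pics/o1.png',cv2.resize(o[20:190,180:480],None,fx=2.6,fy=2.6))
E
```

```text
wrist [ 0.4066  0.354  -0.2961] 1552.6422744603244 (np.float32(-196.31775), 0.456, 0.126)
scene [ 0.4067  0.354  -0.2947] 371.4138033123642 (np.float32(-179.76877), 0.45, 0.127)
side [ 0.4068  0.3545 -0.3176] 280.9465221098989 (np.float32(-163.38968), 0.457, 0.132)
```

View pics/o1.png

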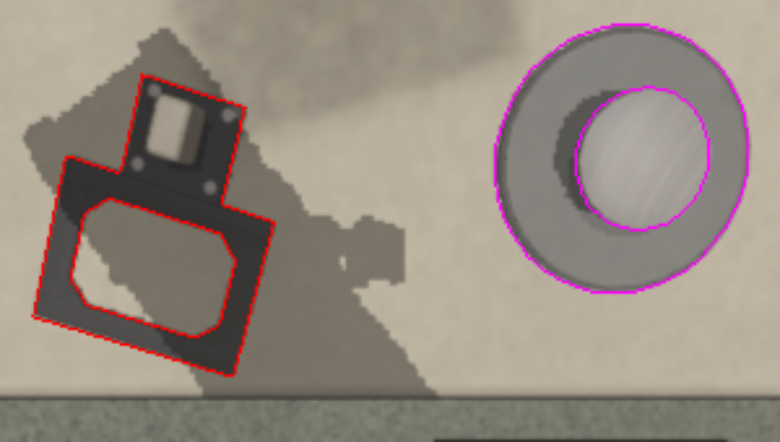

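```bash
cat > plan.py <<'E'
from h import *
PL=np.array([.4067,.354,-.296]); ST=np.array([.4555,.127]); A=0.27; FL=np.pi
def tool(c,a,th,g=(.066,0,.011)):
    """plate pose (underside eye centre c, yaw a, grip-up tilt th) -> TCP pose; g = TCP in plate frame"""
    Rp=R.from_euler('z',a)*R.from_euler('y',-th)
    return c+Rp.apply(g),(Rp*R.from_euler('z',FL)*R.from_euler('x',np.pi)).as_rotvec()
def atstand(r,z,th): return tool(np.array([ST[0]+r*np.cos(A),ST[1]+r*np.sin(A),z]),A,th)
T=np.deg2rad(40)
def level(th): # pivot about low inner lower edge, r=-.011,z=.0343
    return atstand(-.011+.026*np.cos(th),.0343+.026*np.sin(th),th)
E
python3 - <<'E'
import plan; from plan import *
for FL_ in (0,np.pi):
    plan.FL=FL_
    for n,w in [('grasp',tool(np.r_[PL[:2],0],PL[2],0)),('lift',tool(np.r_[PL[:2],.15],PL[2],0)),('tilt0',atstand(-.11,.12,T)),('pre',atstand(-.075,.051,T)),('in',atstand(.0089,.051,T)),('lev20',level(T/2)),('lev0',level(0)),('down',atstand(0,.0122,0))]:
        print(n,w[0],arm.inverse_kinematics(*w))
E
```

```text
grasp [0.4698 0.3347 0.011 ] [ 0.6191  0.5227 -0.3525  0.6956  0.     -2.2265]
lift [0.4698 0.3347 0.161 ] [ 0.6191  0.3848 -0.1421  1.044   0.     -2.2265]
tilt0 [0.3914 0.1093 0.1709] [ 0.2745 -0.3221 -1.1636  0.0312 -0.0029 -3.1381]
pre [0.4251 0.1186 0.1019] [ 0.2738 -0.0449 -1.2832 -0.3657 -0.0025 -3.1387]
in [0.506  0.141  0.1019] [ 0.2728  0.0965 -1.1307 -0.3545 -0.0018 -3.1394]
lev20 [0.5246 0.1461 0.0761] [ 0.2721  0.2179 -0.7416  0.2622 -0.0007 -3.1396]
lev0 [0.5336 0.1486 0.0453] [ 0.2716  0.4513 -0.3728  0.7467 -0.     -3.14  ]
down [0.5191 0.1446 0.0232] [ 0.2717  0.4565 -0.4375  0.6769 -0.     -3.1399]
grasp [0.4698 0.3347 0.011 ] [ 0.6191  0.5227 -0.3525  0.6956  0.      0.9151]
lift [0.4698 0.3347 0.161 ] [ 0.6191  0.3848 -0.1421  1.044   0.      0.9151]
tilt0 [0.3914 0.1093 0.1709] [ 0.2745 -0.3221 -1.1636  0.0312 -0.0029  0.0035]
pre [0.4251 0.1186 0.1019] [ 0.2738 -0.0449 -1.2832 -0.3657 -0.0025  0.0029]
in [0.506  0.141  0.1019] [ 0.2728  0.0965 -1.1307 -0.3545 -0.0018  0.0022]
lev20 [0.5246 0.1461 0.0761] [ 0.2721  0.2179 -0.7416  0.2622 -0.0007  0.002 ]
lev0 [0.5336 0.1486 0.0453] [ 0.2716  0.4513 -0.3728  0.7467  0.      0.0016]
down [0.5191 0.1446 0.0232] [ 0.2717  0.4565 -0.4375  0.6769  0.      0.0017]
```

Run:
```python
from plan import *
from fit import fitplate
p,r=tool(np.r_[PL[:2],.12],PL[2],0)
arm.move_ptp(p,r); ci=arm.camera_info('wrist'); im=arm.snapshot('wrist')
cv2.imwrite('pics/w2.png',im[:,:,::-1])
arm.servo_line(p-[0,0,.12],feed=.12)
arm.move_gripper(0.0,60); s=arm.observe(); print(s['width'],s['grasp_force'],s['force'],s['clock'])
arm.servo_line(p,feed=.12); arm.sleep(.2)
s=arm.observe(); print(s['width'],s['grasp_force'],s['force'],s['ft_torque'],s['clock'])
ci=arm.camera_info('wrist'); save('wrist','w3'); 
q=np.array([[x,y,z] for x,y,z in [(-.04,-.052,.005),(-.04,.052,.005),(.04,.052,.005),(.04,-.052,.005)]])
Rp=R.from_euler('z',PL[2]); print(proj(ci,Rp.apply(q)+np.r_[PL[:2],.12]))
```

```text
0.1836910573303462 58.9925891160965 [0.7203 0.9512 2.3551] 10.9417
0.17837740866811816 58.38204860687256 [-0.5469 -0.2186 -2.2536] [-0.0145  0.0039 -0.0182] 12.2917
[[161.4812   8.3961]
 [491.8227   8.2953]
 [465.9538 247.6255]
 [187.27   247.5836]]
```

View pics/w3.png

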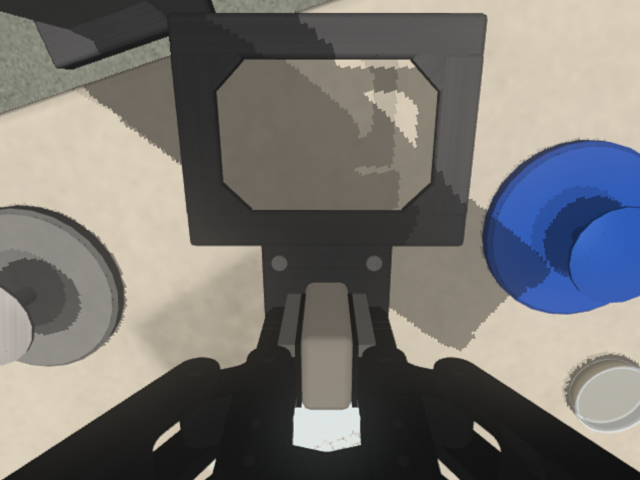

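The plate is held square, with rim corners at about (168,14), (487,14), (463,245) and (190,245). It sits slightly lower than nominal, so I'll solve its in-hand pose from those corners and then tilt.

```bash
cat > pnp.py <<'E'
from h import *
def pnp(ci,uv,obj):
    K=np.array([[ci['fx'],0,ci['cx']],[0,ci['fy'],ci['cy']],[0,0,1.]])
    ok,rv,tv=cv2.solvePnP(np.array(obj,float),np.array(uv,float),K,None)
    Rc=cv2.Rodrigues(np.array(ci['rvec'],float))[0]; Rp=Rc.T@cv2.Rodrigues(rv)[0]
    return Rp,c2w(ci,tv.ravel())
E
python3 - <<'E'
from plan import *; from pnp import pnp
im=cv2.imread('pics/w3.png',0); ci=arm.camera_info('wrist')
obj=[(-.04,-.052,.005),(-.04,.052,.005),(.04,.052,.005),(.04,-.052,.005)]+[(x/1000,y/1000,.005) for x,y in [(-26,-28),(-16,-38),(16,-38),(26,-28),(26,28),(16,38),(-16,38),(-26,28)]]
uv=np.array([(168,14),(487,14),(463,245),(190,245),(244,58),(217,91),(222,183),(252,210),(403,210),(434,183),(439,91),(412,58)],np.float32)
uv=cv2.cornerSubPix(im,uv.reshape(-1,1,2),(4,4),(-1,-1),(3,30,.01))[:,0]; print(uv)
Rp,t=pnp(ci,uv,obj); s=arm.observe()
Rt=R.from_rotvec(s['tool_rot']); Rrel=(R.from_matrix(Rp).inv()*Rt)
print('plate euler zyx deg',R.from_matrix(Rp).as_euler('ZYX',degrees=True),t,'TCP in plate',Rp.T@(s['position']-t),np.rad2deg((Rrel*R.from_euler('x',-np.pi)*R.from_euler('z',-np.pi)).as_rotvec()))
E
```

```text
[[168.      14.    ]
 [486.2798  14.8873]
 [461.7143 244.5943]
 [191.0323 244.2464]
 [243.9965  58.9512]
 [215.9024  90.9383]
 [222.8865 181.5265]
 [252.5564 209.3675]
 [400.2542 209.5446]
 [430.1384 181.8885]
 [437.4548  90.9249]
 [409.2927  59.1752]]
plate euler zyx deg [-17.0732  -0.3097   0.0145] [0.4073 0.3539 0.1149] TCP in plate [ 0.0652 -0.0003  0.0151] [-0.0727  0.3526  0.1145]
```

```bash
sed -i 's/g=(.066,0,.011)/g=(.0655,0,.0142)/' plan.py
python3 - <<'E'
from plan import *
for w in (atstand(-.05,.051,T),atstand(-.07,.15,T)): print(arm.inverse_kinematics(*w))
p,r=tool(np.r_[PL[:2],.18],PL[2],0); arm.servo_line(p,feed=.15)
arm.move_ptp(*atstand(-.07,.15,T))
arm.servo_line(*atstand(-.055,.052,T),feed=.1); arm.sleep(.2)
s=arm.observe(); print(s['width'],s['force'],s['clock'],s['joint_pos'])
i=arm.snapshot('side')[170:290,260:420,::-1]; j=arm.snapshot('wrist')[:,:,::-1]
o=np.vstack([cv2.resize(i,(400,300),interpolation=2),cv2.resize(j,(400,300))]); cv2.imwrite('pics/a.png',o)
E
```

```text
[ 0.2735 -0.0103 -1.24   -0.3571 -0.0022  0.0027]
[ 0.2738 -0.2895 -1.046   0.1162 -0.0024  0.0029]
0.1830942910295014 [-0.3607 -0.152  -1.1395] 15.2083 [ 0.2736 -0.0238 -1.2458 -0.3508 -0.0023  0.0027]
```

View pics/a.png

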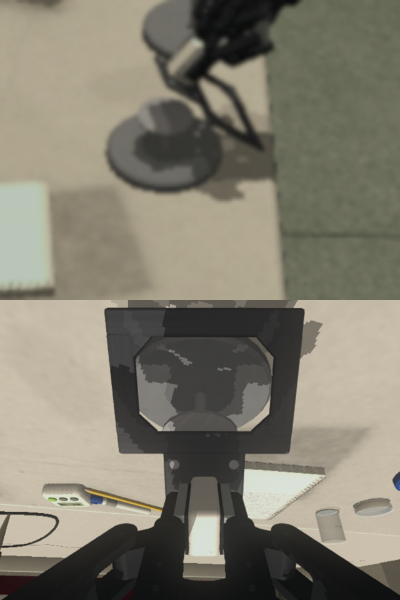

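The side view shows the plate tilted on the robot's side of the head. The wrist view shows the stand centred laterally in the eye, with the head at about (200,420) and the eye at about (204,385). Next I slide in.

Run:
```python
from plan import *
for r in (-.035,-.02,-.006,.008):
    arm.servo_line(*atstand(r,.052,T),feed=.05); s=arm.observe(); print(r,s['force'],s['ft_torque'],s['clock'])
    if np.linalg.norm(s['force'])>8: break
i=arm.snapshot('side')[170:290,260:420,::-1]; j=arm.snapshot('wrist')[:,:,::-1]
cv2.imwrite('pics/b.png',np.vstack([cv2.resize(i,(400,300),interpolation=2),cv2.resize(j,(400,300))]))
```

```text
-0.035 [-0.0207 -0.9013 -2.1297] [-0.2129  0.7666 -0.0067] 15.8583
-0.02 [-0.3876 -0.5182 -1.9754] [-0.188   0.7866 -0.0944] 16.3083
-0.006 [-0.8743 -0.3156 -1.7798] [-0.1416  0.7106  0.0586] 16.7417
0.008 [-0.0227  0.2997 -1.0751] [-0.241   0.7205  0.0386] 17.175
```

View pics/b.png

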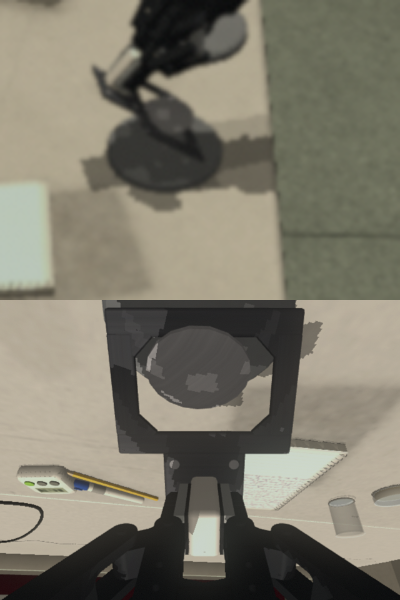

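The wrist view shows the head through the eye: it occludes the low bar at (200,330), and its far edge (row 408) is inside the high bar (row 431). There was no contact force, so I level it in steps.

Run:
```python
from plan import *
ok=True
for d in (32,24,16,8,0):
    arm.servo_line(*level(np.deg2rad(d)),feed=.05); s=arm.observe(); print(d,s['force'],s['clock'],s['width'])
    if np.linalg.norm(s['force'])>8: ok=False; break
if ok:
    arm.servo_line(*atstand(.004,.022,0),feed=.05); s=arm.observe(); print(s['force'],s['clock'])
i=arm.snapshot('side')[170:290,260:420,::-1]; j=arm.snapshot('wrist')[:,:,::-1]
cv2.imwrite('pics/c.png',np.vstack([cv2.resize(i,(400,300),interpolation=2),cv2.resize(j,(400,300))]))
```

```text
32 [-0.7749 -0.3087 -2.0331] 17.7083 0.18015954539313178
24 [-0.3692 -0.2398 -1.7642] 18.1167 0.17993262156003
16 [ 0.0052  0.2176 -1.6401] 18.525 0.1758174258935875
8 [-0.1123 -1.4942 -1.3709] 18.9333 0.180275594951544
0 [-0.6682 -0.6596 -1.9207] 19.3417 0.17840054576459766
[-0.5306 -0.1223 -1.3738] 19.825
```

View pics/c.png

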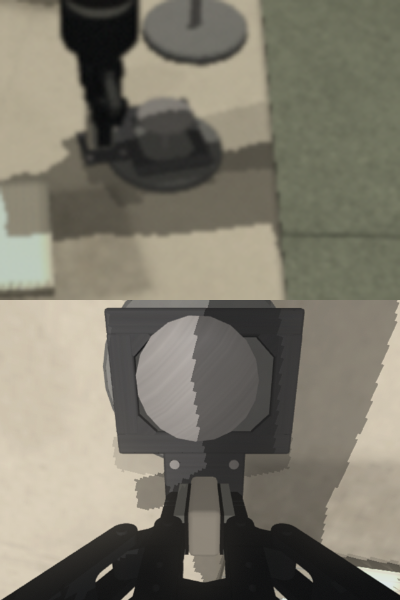

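The plate is level under the head, which covers the eye at (197,378). Next I lower it to contact, release and retreat.

Run:
```python
from plan import *
f0=arm.observe()['force'][2]
for z in np.arange(.019,.007,-.0015):
    arm.servo_line(*atstand(.002,z,0),feed=.02); f=arm.observe()['force'][2]
    if f-f0>4: break
print(z,f,f0)
arm.move_gripper(0.5); arm.sleep(.2)
p,r=atstand(.002,z,0); arm.servo_line(p+[0,0,.12],feed=.12)
arm.move_ptp(p+[-.12,-.02,.28],r); arm.sleep(.3)
s=arm.observe(); print(s['clock'],s['width'],s['force'])
i=arm.snapshot('side')[170:290,260:420,::-1]; j=arm.snapshot('wrist')[:,:,::-1]
cv2.imwrite('pics/d.png',np.vstack([cv2.resize(i,(400,300),interpolation=2),cv2.resize(j,(400,300))]))
```

```text
0.00849999999999999 3.481291000066256 -0.6934379328331853
24.85 0.49872237320804613 [0.3118 0.1439 0.3263]
```

View pics/d.png

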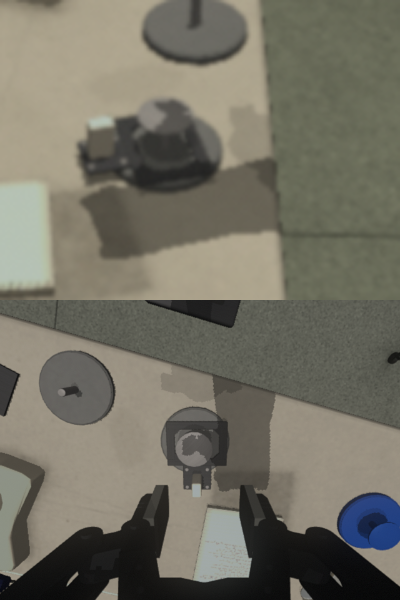

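The plate lies flat on the base with the stud's head over the eye: side crop (160,140), wrist (197,445). The gripper is clear, so I hand in.

```bash
python3 -c "
from rig import arm
print(arm.close_job())"
```

```text
the job is handed in; nothing more can be done
None
```

The badge plate lies flat and released on the base of the wide-headed stand with the stud through its eye, the round-hole plate was left alone, and the job was handed in with the clock at about 25 s.

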